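# Put away the slicer's blade plates

## Task

The washed blade plates of the carrot slicer (two or three of them) are lying in the bays of the grey draining shelf, too flat to be picked up there: press on each and slide it forward until it overhangs the shelf's front edge enough to pinch. Lay every plate flat, blade face up, in the green storage tray, one to a compartment, with its red grip end at the side with the yellow-edged thumb cut-outs. Leave the jug, glasses, tin, bowl and jar as they stand.

Things in the scene. Friction and masses are not known exactly. Their poses are not given: they have to be found in the camera images.
- shelf: fixed grey plastic corner shelf, 320 deep (x) x 298 wide (y), deck 90 mm above the work surface. Origin at work-surface height; open front edge (nearest the robot) at local x = -170. Five ribs, 10 high and 4 wide, run front to back from x = -170 to +10 at y = -144, -72, 0, 72, 144: four bays 68 wide. Bystanders stand from about x = +35 back
- front_edge (a point): middle of the shelf's front edge, on the deck's upper face, at local x = -170 mm, y = 0 of the shelf. The deck is 12 mm thick, with free space in front of and below this edge. The bays end open here; beside a plate in a bay there are only 4 mm either side, too little for a finger; pressed from above, a plate slides easily along its bay
- tray: loose green storage tray, 316 (x) x 178 (y) x 18 mm high, 0.8 kg; floor 4 mm thick; origin at the centre of its underside. Three compartments side by side along x, each lying along the tray's y (inner length 166 mm), 92 mm apart. Its +y points roughly to the robot's left. It may get knocked aside a little
- slot1 (a point): middle of the floor of the compartment at tray x = -92 mm, 4 mm above the tray's underside. On either side of its middle a divider (22 wide, 76 long in y, 12 above the floor) leaves 70 mm for a plate; beyond the dividers' ends, more than 38 mm from the middle, the fingers have about 30 mm beside a centred plate
- slot2 (a point): the same for the middle compartment, tray x = 0
- slot3 (a point): the same for the compartment at tray x = +92 mm
- thumb_side (a point): middle of the top of the tray's end wall at +y, 86 mm from the tray's centre: the yellow-edged wall with a thumb cut-out, 48 to 60 mm wide, at each compartment; the facing wall is whole
- coarse: one blade plate of the slicer (coarse grater, rows of rectangular slots), or absent: a stiff flat plate 150 long (its x) x 60 wide (its y) x 5 mm thick, about 90 g, white plastic frame with a steel panel in its upper face and a red grip end. Origin at the centre of its underside, z out of the blade face, red end at -x. Starts flat in a shelf bay, either end to the front
- fine: one blade plate of the slicer (fine grater, many small dots), or absent: a stiff flat plate 150 long (its x) x 60 wide (its y) x 5 mm thick, about 90 g, white plastic frame with a steel panel in its upper face and a red grip end. Origin at the centre of its underside, z out of the blade face, red end at -x. Starts flat in a shelf bay, either end to the front
- slicing: one blade plate of the slicer (slicer, one slanting slot), or absent: a stiff flat plate 150 long (its x) x 60 wide (its y) x 5 mm thick, about 90 g, white plastic frame with a steel panel in its upper face and a red grip end. Origin at the centre of its underside, z out of the blade face, red end at -x. Starts flat in a shelf bay, either end to the front
- julienne: one blade plate of the slicer (julienne, nine cross slits), or absent: a stiff flat plate 150 long (its x) x 60 wide (its y) x 5 mm thick, about 90 g, white plastic frame with a steel panel in its upper face and a red grip end. Origin at the centre of its underside, z out of the blade face, red end at -x. Starts flat in a shelf bay, either end to the front
- coarse_grip (a point): middle of the red grip end of the coarse plate, on the plate's own axis at its local x = -62 mm (the red end reaches to the plate's end at x = -75 mm)
- fine_grip (a point): middle of the red grip end of the fine plate, on the plate's own axis at its local x = -62 mm (the red end reaches to the plate's end at x = -75 mm)
- slicing_grip (a point): middle of the red grip end of the slicing plate, on the plate's own axis at its local x = -62 mm (the red end reaches to the plate's end at x = -75 mm)
- julienne_grip (a point): middle of the red grip end of the julienne plate, on the plate's own axis at its local x = -62 mm (the red end reaches to the plate's end at x = -75 mm)
- jug: white ceramic jug, 96 mm wide and 150 mm high, stands at the rear of the shelf; origin at the centre of its foot; to be left alone
- tumbler1: short glass tumbler, 68 mm across, 85 mm high, stands at the rear of the shelf; origin at the centre of its foot; to be left alone
- tumbler2: the same glass tumbler, stands on the work surface to the right; to be left alone
- tin: round aluminium tea tin, 79 mm across, 116 mm high, at the rear of the shelf; origin at the centre of its foot; to be left alone
- bowl: blue ceramic bowl, 120 mm across, 50 mm high, on the work surface to the left; origin at the centre of its foot; to be left alone
- jar: amber glass jar with yellow cap, 70 mm across, 110 mm high, on the work surface to the right; origin at the centre of its foot; to be left alone
Mind the look-alikes: they are no part of the job. What is shaped like the fine but black or turquoise is not meant.

How it is judged:
By the outcome, as a careful person would: the job done as asked, in the order asked, and still so for the second after the job is handed in, with the robot touching nothing.
Of coarse, fine, slicing, julienne only 2 to 3 are there at a start; the rules pass over those that are not, and their reading is None.
At some moment in a run one of tray, coarse, fine, slicing, julienne may be knocked a few centimetres aside while the robot is not near it.
It also fails if it takes over 210 s, if anything falls off the work surface, if the arm or the gripper's body presses on something with over 40 N, if the wrist force passes 120 N, or if a joint passes its speed limit or range.

## Robot

A 6-joint arm with a two-finger parallel gripper is mounted at the origin on the work surface. World frame = base frame: x ahead of the robot, y to its left, z up, the work surface at z = 0. Lengths are in mm, angles in rad, forces in N, time in s.
With the tool pointing down it reaches from about 250 to 775 mm from the base axis. Payload 4 kg.
Tool frame: the origin (TCP) lies between the finger pads; the fingertips stand 22 mm ahead of it and the grasp point (between the pads) lies 3 mm ahead of it (manip.tip_reach is the distance from the TCP to the fingertips, in mm); z points along the fingers, y is the line along which they close (so a half turn about z gives the same grasp; the last joint's range is limited). The gripper opens to 85 mm and grips with 20 to 120 N. Pads are 22 mm wide; open, the fingers measure 114 mm over their backs; the gripper's body (76 mm by 85 mm) begins 54 mm behind the grasp point. The pads swing forward as they close: fully open they stand 13 mm farther back than shut.
Start: joints at [-1.405, 0.087, 1.371, -0, 1.684, -0.103], TCP at [146.062, -530.265, 253.341] pointing down, gripper open.
Joint ranges: [-3.1, 3.1], [-0.76, 2.03], [0.27, 2.55], [-1.08, 4.22], [0.17, 2.65], [-2.57, 2.57]. Speed limits (rad/s): [2.79, 2.79, 3.14, 3.14, 3.14, 3.14].

## Interface

Orientations are given as a unit quaternion [x, y, z, w].
In Python, from cell import manip, vision, ticket gives the robot as it stands.
- The arm moves only by the tool send_rows, never from a script. Its argument "motion" is a list that holds one entry, the list of rows, each a list of 7 numbers: the shift along the world's x, y, z each as a share of 400 mm, from -1 to 1, then the turn, a rotation vector about the world's x, y, z each as a share of 30 degrees, from -1 to 1, then the closure, from -1 (fully open) to 1 (shut). In form: [[[dx, dy, dz, wx, wy, wz, claw], ...]]. A call has 1 to 8 rows; each row shifts and turns the commanded pose from where the row before left it; what a row does not reach is not made up. A row lasts 1/12 s, in which the tool goes at most 41.7 mm and 7.16 degrees, less where a joint would pass 70% of its speed; a pose out of reach is approached as far as the arm can. A call with a number of a shift or a turn outside -1 to 1 is refused whole. A call with a gripper value outside its range is refused whole. The fingers move at their own pace and stop on an object; the grip force is fixed at half the most. Time passes only in rows, so rows that do not move let the fingers close. It gives the time, the measured TCP pose, the force, the opening and the grip force at its end, in the units of the state.
- manip.read_state(): the state, without advancing time (a new reading comes with each control period).
- vision.camera(name): name is "scene" or "top" or "wrist"; returns the picture (384x512x3 uint8, blue, green, red); there is no depth.
- vision.camera_params(name): a dict with "vertical_fov" (degrees; the focal length in pixels is half the picture's height over the tangent of half this angle, whatever the lens; pixels are square), "cx", "cy" (the principal point, pixels), "k1" (the pictures are not rectified: a ray, as slopes to the right and down, at radius r is drawn at 1 + k1 r^2 times it, then the intrinsics apply), "R" (3x3) and "t" (3): a world point X has camera coordinates R X + t; the wrist camera has in their place "tool_from_camera" (4x4, takes a point from camera to tool coordinates, whose origin is the TCP and whose axes are the flange's). Camera axes: x right, y down, z forward; pixel columns grow to the right and rows downward; lengths in mm; the calibration is good to about 2 mm. A picture is of the moment at which its call begins: read the wrist's pose just before it. camera_params takes no time and is no camera call.
- ticket.sign_off(): hands the job in; it is judged then, once.
The state is a dict: "clock": time; "joint_pos": joint angles; "qvel": joint speeds; "joint_efforts": joint torques, N m; "ee_pos": TCP position; "eef_rot": TCP orientation; "contact_force": force on the tool from outside, world axes, zero at the start; "wrist_torque": the same for the moment, N m; "gripper_width": opening from 0.0 (shut) to 1.0 (fully open); "grip_force": force on a finger pad.
Only numpy, scipy, OpenCV 4.12 (cv2) and the standard library are available. Lean on these libraries where they do the work, as an engineer would, in place of code of your own. Each camera call takes 0.05 s, during which the arm holds its last target. There are 200 camera calls.

## Working session

There is one attempt and no reset: what is moved stays moved. The work goes in short steps, Python scripts to look and compute and a tool call to move; the robot and the scene stay as the last step left them, time stands still between calls to the robot, and variables do not carry over. Pictures are saved under pics/ and viewed, at most 14 in all, crops included, and the job is handed in when it is done.

Besides the shell and the picture viewer there is one more tool, called by a JSON object that holds its "name" and its "arguments", one argument or row to a line. send_rows: Moves the arm, as the interface text tells. Its arguments: {"type":"object","properties":{"motion":{"type":"array"}},"required":["motion"]}

```bash
ls; mkdir -p pics; cat > h.py <<'E'
import numpy as np, cv2
from cell import manip, vision, ticket
from scipy.spatial.transform import Rotation as Rn
def par(name):
    p=vision.camera_params(name); f=192/np.tan(np.radians(p["vertical_fov"])/2)
    if name=="wrist":
        s=manip.read_state(); T=np.eye(4); T[:3,:3]=Rn.from_quat(s["eef_rot"]).as_matrix(); T[:3,3]=s["ee_pos"]
        W=T@np.array(p["tool_from_camera"]); R=W[:3,:3].T; t=-R@W[:3,3]
    else: R=np.array(p["R"]);t=np.array(p["t"])
    return dict(f=f,cx=p["cx"],cy=p["cy"],k=p["k1"],R=R,t=t)
def shot(name,save=None):
    p=par(name); im=np.array(vision.camera(name))
    if save: cv2.imwrite("pics/"+save+".png",im)
    return im,p
def onz(p,uv,z):
    uv=np.atleast_2d(uv).astype(float)
    K=np.array([[p["f"],0,p["cx"]],[0,p["f"],p["cy"]],[0,0,1]])
    n=cv2.undistortPoints(uv.reshape(-1,1,2),K,np.array([p["k"],0,0,0.])).reshape(-1,2)
    d=np.c_[n,np.ones(len(n))]@p["R"]; c=-p["R"].T@p["t"]
    return c+d*((z-c[2])/d[:,2])[:,None]
def proj(p,X):
    X=np.atleast_2d(X)@p["R"].T+p["t"]; n=X[:,:2]/X[:,2:]; r=(n**2).sum(1,keepdims=True)
    return n*(1+p["k"]*r)*p["f"]+[p["cx"],p["cy"]]
E
python3 - <<'E'
from h import *
a,p=shot("scene","s0"); b,q=shot("top","t0")
print(p,q,manip.read_state(),manip.tip_reach)
print(vision.camera_params("wrist"))
cv2.imwrite("pics/s0b.png",cv2.resize(a,(800,600)));cv2.imwrite("pics/t0b.png",cv2.resize(b,(800,600)))
E
```

```text
pics
{'f': np.float64(478.45453039461603), 'cx': 261.17204936431466, 'cy': 189.19096025142133, 'k': -0.16128813169502654, 'R': array([[ 0.39814656,  0.91715815, -0.01732757],
       [ 0.69824997, -0.31525881, -0.64269656],
       [-0.59491706,  0.24378844, -0.76592486]]), 't': array([-193.4917975 , -304.64014434, 1967.27174062])} {'f': np.float64(464.2189448120287), 'cx': 257.3262179247282, 'cy': 193.05831445250635, 'k': -0.07684428007923327, 'R': array([[ 0.0108051 , -0.99968077,  0.02283882],
       [-0.98777344, -0.01422317, -0.15524602],
       [ 0.1555213 , -0.02088213, -0.9876118 ]]), 't': array([ -41.95769326,  525.828557  , 1376.76032543])} {'clock': 0.1, 'joint_pos': array([-1.40511098e+00,  8.78958360e-02,  1.37213162e+00, -2.54054348e-05,
        1.68359156e+00, -1.03062332e-01]), 'qvel': array([ 0.0006529 , -0.00284482, -0.00439255,  0.00115135, -0.00091019,
        0.0008526 ]), 'joint_efforts': array([ 2.17501285e-03, -3.53014898e+01, -3.14217246e+01, -8.50873062e-05,
        7.98890454e-03,  3.81588904e-06]), 'ee_pos': array([ 145.97862742, -529.84938882,  252.23361286]), 'eef_rot': array([ 9.90985093e-01,  1.33968348e-01, -4.43362880e-05, -1.01228908e-03]), 'contact_force': array([-0.05021489,  0.561409  ,  0.26084832]), 'wrist_torque': array([-0.00677788,  0.01091875,  0.0446272 ]), 'grip_force': 0.0, 'gripper_width': 0.996717742176716} 22.0
{'vertical_fov': 60.19757152081356, 'cx': 246.85730091933988, 'cy': 192.75871108741222, 'k1': -0.05957091224534458, 'tool_from_camera': array([[ 3.67036432e-04, -9.54062740e-01, -2.99606664e-01,
         7.64302985e+01],
       [ 9.99999643e-01,  1.22207084e-04,  8.35906226e-04,
         5.57064167e-01],
       [-7.60892927e-04, -2.99606864e-01,  9.54062444e-01,
        -1.19653341e+02],
       [ 0.00000000e+00,  0.00000000e+00,  0.00000000e+00,
         1.00000000e+00]])}
```

View pics/t0b.png

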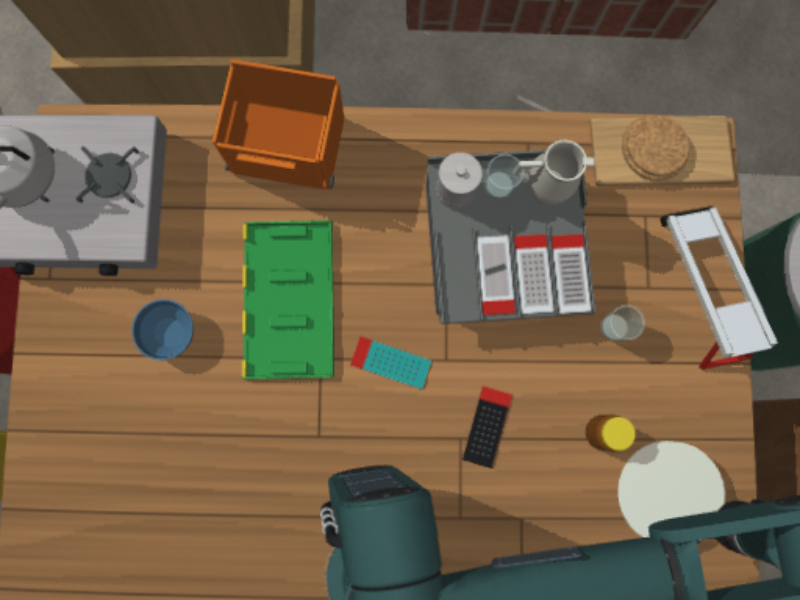

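View pics/s0b.png

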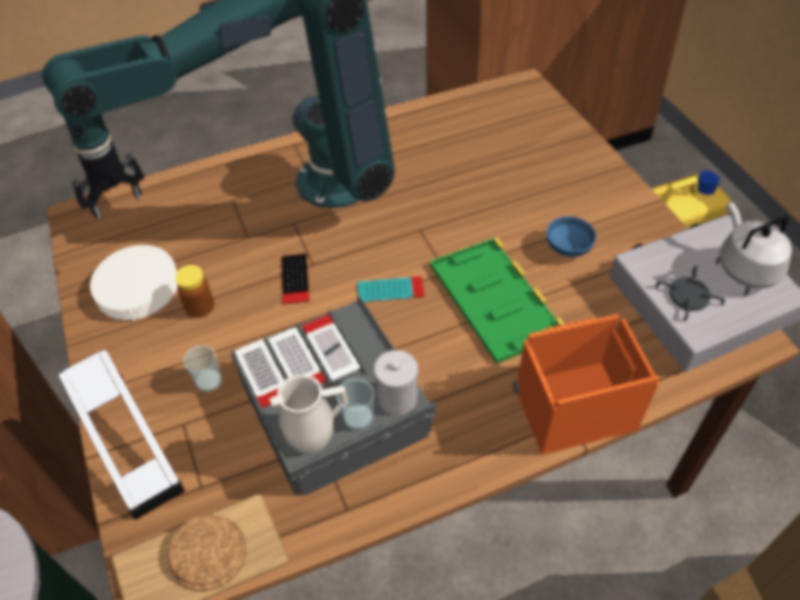

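The top view shows three plates in the bays. Slicing (~(495,275) in the 800-wide view) has its red end to the front. A dotted/slotted plate (~(535,275)) and a slit plate (~(572,275)) have their red ends to the rear. The tray is at ~(288,300) with its yellow edge to the left (+y). The turquoise and black plates are the look-alikes.

```bash
cat > meas.py <<'E'
from h import *
def tray(im,p):
    hsv=cv2.cvtColor(im,cv2.COLOR_BGR2HSV)
    m=cv2.inRange(hsv,(45,120,50),(75,255,255)); m=cv2.morphologyEx(m,cv2.MORPH_CLOSE,np.ones((5,5)))
    c=max(cv2.findContours(m,0,2)[0],key=cv2.contourArea)[:,0]
    w=onz(p,cv2.convexHull(c)[:,0],12)[:,:2].astype(np.float32)
    (x,y),(a,b),th=cv2.minAreaRect(w)
    bx=cv2.boxPoints(((x,y),(a,b),th)); e=[bx[1]-bx[0],bx[2]-bx[1]]; L=max(e,key=np.linalg.norm); L=L*np.sign(L[0])
    return x,y,sorted((a,b)),np.degrees(np.arctan2(L[1],L[0]))
def red(im,p,z=95,box=(300,900,-350,100)):
    hsv=cv2.cvtColor(im,cv2.COLOR_BGR2HSV)
    m=cv2.inRange(hsv,(0,150,90),(6,255,255))|cv2.inRange(hsv,(174,150,90),(180,255,255))
    out=[]
    for c in cv2.findContours(m,0,2)[0]:
        if cv2.contourArea(c)<60: continue
        w=onz(p,c[:,0],z)[:,:2].astype(np.float32); r=cv2.minAreaRect(w)
        if box[0]<r[0][0]<box[1] and box[2]<r[0][1]<box[3]: out.append((np.round(r[0],1),np.round(r[1],1),round(r[2],1)))
    return out
E
python3 - <<'E'
from meas import *
for n in("top","scene"):
    im=cv2.imread("pics/%s0.png"%n[0]); p=par(n)
    print(n,tray(im,p))
    for r in red(im,p): print(r)
    hsv=cv2.cvtColor(im,cv2.COLOR_BGR2HSV)
    m=cv2.inRange(hsv,(0,0,150),(180,60,255))
    for c in cv2.findContours(m,0,2)[0]:
        if cv2.contourArea(c)<300: continue
        w=onz(p,c[:,0],95)[:,:2].astype(np.float32); r=cv2.minAreaRect(w)
        if 45<min(r[1])<75: print("white",np.round(r[0],1),np.round(r[1],1),round(r[2],1))
# shelf front edge corners (top picture, 800-wide px) at z=100
q=par("top"); print(onz(q,np.array([[444,322],[593,313],[428,158],[580,152]])*.64,100))
im=cv2.imread("pics/t0.png"); cv2.imwrite("pics/crop.png",cv2.resize(im[90:215,265:390],None,fx=4.8,fy=4.8,interpolation=2))
E
```

```text
top (535.0531616210938, 192.96278381347656, [174.8648681640625, 314.0127258300781], np.float32(1.4783247))
(array([ 342.9, -208.4]), array([57. , 25.6]), 72.2)
(array([422.9,  42.6]), array([23. , 56.1]), 72.4)
(array([ 510.6, -215.7]), array([24.2, 59.9]), 4.4)
(array([ 640.1, -278.3]), array([22.8, 61.1]), 5.2)
white [ 565.6 -356.2] [124.8  60.3] 4.6
white [ 564.1 -285.4] [125.1  59.7] 4.5
white [ 586.6 -210.1] [124.6  59.4] 4.4
scene (533.75634765625, 191.20753479003906, [174.3588104248047, 321.73419189453125], np.float32(2.2756064))
(array([ 508.6, -213.5]), array([21.9, 61.6]), 7.0)
(array([ 422.3, -232.4]), array([54.2, 29.6]), 74.0)
(array([501.5,  17.4]), array([21.3, 54.7]), 71.2)
white [ 776.4 -876.9] [ 63.5 181.1] 82.9
white [ 587.5 -207.9] [129.6  63.7] 4.5
[[ 479.75519643 -112.87370338  100.        ]
 [ 500.59407955 -395.40792819  100.        ]
 [ 800.21017757  -81.40326398  100.        ]
 [ 819.71663206 -380.45885059  100.        ]]
```

View pics/crop.png

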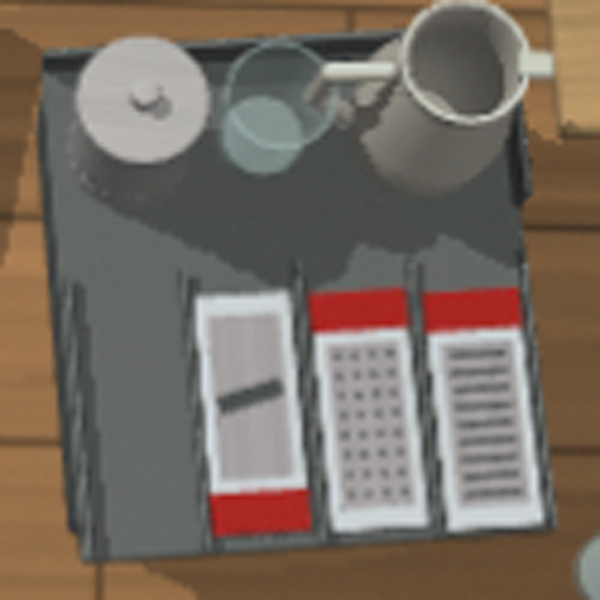

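The crop shows slicing in bay 3, the dotted plate in bay 2 and the slit plate in bay 1. All sit 5–10 mm behind the front edge, and the shelf's yaw is about 4.4°. I start with the slit plate on the right.

{"name": "send_rows", "arguments": {
  "motion": [
    [[0.08, 0.0315, 0, 0, 0, -0.026, 1], [0.08, 0.0315, 0, 0, 0, -0.026, 1], [0.08, 0.0315, 0, 0, 0, -0.026, 1], [0.08, 0.0315, 0, 0, 0, -0.026, 1], [0.08, 0.0315, 0, 0, 0, -0.026, 1], [0.08, 0.0315, 0, 0, 0, -0.026, 1], [0.08, 0.0315, 0, 0, 0, -0.026, 1], [0.08, 0.0315, 0, 0, 0, -0.026, 1]]
  ]
}}

```text
clock: 0.77
ee_pos: [403.4, -428.4, 252.7]
eef_rot: [0.997, 0.08, -0.0, -0.0]
contact_force: [0.2, -0.6, -0.6]
gripper_width: -0.001
grip_force: 0.0
```

{"name": "send_rows", "arguments": {
  "motion": [
    [[0.08, 0.0315, 0, 0, 0, -0.026, 1], [0.08, 0.0315, 0, 0, 0, -0.026, 1], [0.08, 0.0315, 0, 0, 0, -0.026, 1], [0.08, 0.0315, 0, 0, 0, -0.026, 1], [0.08, 0.0315, 0, 0, 0, -0.026, 1], [0.08, 0.0315, 0, 0, 0, -0.026, 1], [0, 0, 0, 0, 0, 0, 1], [0, 0, 0, 0, 0, 0, 1]]
  ]
}}

```text
clock: 1.43
ee_pos: [595.3, -352.4, 251.2]
eef_rot: [0.999, 0.041, -0.001, -0.001]
contact_force: [-0.9, -0.2, 0.4]
gripper_width: 0.002
grip_force: 0.0
```

{"name": "send_rows", "arguments": {
  "motion": [
    [[0, 0, -0.06, 0, 0, 0, 1], [0, 0, -0.08, 0, 0, 0, 1], [0, 0, -0.08, 0, 0, 0, 1], [0, 0, -0.06, 0, 0, 0, 1], [0, 0, -0.03, 0, 0, 0, 1], [0, 0, -0.01, 0, 0, 0, 1], [0, 0, -0.005, 0, 0, 0, 1], [0, 0, 0, 0, 0, 0, 1]]
  ]
}}

```text
clock: 2.1
ee_pos: [594.3, -354.7, 125.0]
eef_rot: [0.999, 0.039, 0.001, 0.001]
contact_force: [0.1, -0.8, 0.4]
gripper_width: 0.0
grip_force: 0.0
```

{"name": "send_rows", "arguments": {
  "motion": [
    [[0, 0, -0.005, 0, 0, 0, 1], [0, 0, -0.005, 0, 0, 0, 1], [0, 0, 0, 0, 0, 0, 1]]
  ]
}}

```text
clock: 2.35
ee_pos: [594.5, -354.2, 120.5]
eef_rot: [0.999, 0.039, 0.001, 0.001]
contact_force: [0.3, 0.3, -0.4]
gripper_width: -0.0
grip_force: 0.0
```

{"name": "send_rows", "arguments": {
  "motion": [
    [[0, 0, -0.005, 0, 0, 0, 1], [0, 0, -0.005, 0, 0, 0, 1], [0, 0, 0, 0, 0, 0, 1]]
  ]
}}

```text
clock: 2.6
ee_pos: [594.6, -354.2, 117.2]
eef_rot: [0.999, 0.039, 0.001, 0.001]
contact_force: [-0.1, 0.4, 3.8]
gripper_width: -0.001
grip_force: 2.2
```

{"name": "send_rows", "arguments": {
  "motion": [
    [[0, 0, -0.004, 0, 0, 0, 1], [-0.015, -0.0012, 0, 0, 0, 0, 1], [-0.015, -0.0012, 0, 0, 0, 0, 1], [-0.015, -0.0012, 0, 0, 0, 0, 1], [0, 0, 0, 0, 0, 0, 1]]
  ]
}}

```text
clock: 3.02
ee_pos: [577.0, -356.2, 117.1]
eef_rot: [0.999, 0.039, 0.002, 0.002]
contact_force: [-0.3, 0.3, 6.9]
gripper_width: 0.001
grip_force: 3.4
```

```bash
python3 - <<'E'
from meas import *
im,p=shot("top","t1"); print(red(im,p),manip.read_state()["contact_force"])
E
```

```text
[(array([422.9,  42.4]), array([22.6, 56.3]), 71.2), (array([ 510.6, -215.7]), array([24.2, 59.9]), 4.4), (array([ 640.1, -278.3]), array([22.8, 61.1]), 5.2)] [-0.44084043 -0.00940917  8.28968406]
```

```bash
sed -i 's/-350,100/-450,100/' meas.py; python3 - <<'E'
from meas import *
print(red(cv2.imread("pics/t0.png"),par("top"))[2:]); print(red(cv2.imread("pics/t1.png"),par("top")))
E
```

```text
[(array([ 510.6, -215.7]), array([24.2, 59.9]), 4.4), (array([ 641.8, -350.2]), array([22.5, 60.8]), 4.9), (array([ 640.1, -278.3]), array([22.8, 61.1]), 5.2)]
[(array([422.9,  42.4]), array([22.6, 56.3]), 71.2), (array([ 510.6, -215.7]), array([24.2, 59.9]), 4.4), (array([ 640.1, -278.3]), array([22.8, 61.1]), 5.2)]
```

{"name": "send_rows", "arguments": {
  "motion": [
    [[-0.015, -0.0012, -0.001, 0, 0, 0, 1], [-0.015, -0.0012, 0, 0, 0, 0, 1], [-0.015, -0.0012, 0, 0, 0, 0, 1], [-0.015, -0.0012, 0, 0, 0, 0, 1], [-0.015, -0.0012, 0, 0, 0, 0, 1], [-0.01, -0.0008, 0, 0, 0, 0, 1], [0, 0, 0, 0, 0, 0, 1], [0, 0, 0, 0, 0, 0, 1]]
  ]
}}

```text
clock: 3.73
ee_pos: [543.5, -359.1, 117.1]
eef_rot: [0.999, 0.039, 0.003, 0.002]
contact_force: [-0.2, 0.9, 8.3]
gripper_width: 0.0
grip_force: 4.4
```

{"name": "send_rows", "arguments": {
  "motion": [
    [[0, 0, 0.02, 0, 0, 0, 1], [0, 0, 0.04, 0, 0, 0, 1], [-0.03, 0, 0.06, 0, 0, 0, 0.5], [-0.05, 0, 0.06, 0, 0, 0, -1], [-0.05, 0, 0.04, 0, 0, 0, -1], [-0.05, 0, 0.03, 0, 0, 0, -1], [-0.03, 0, 0, 0, 0, 0, -1], [0, 0, 0, 0, 0, 0, -1]]
  ]
}}

```text
clock: 4.4
ee_pos: [456.6, -358.4, 214.3]
eef_rot: [0.999, 0.038, 0.0, 0.001]
contact_force: [-0.3, 0.2, -0.2]
gripper_width: 0.846
grip_force: 0.0
```

```bash
python3 - <<'E'
from meas import *
im,p=shot("wrist","w1"); print(red(im,p)); im,p=shot("top","t2"); print(red(im,p))
E
```

```text
[(array([ 398.1, -257.6]), array([42.6, 21.3]), 74.5), (array([ 510.8, -215.6]), array([25.6, 61. ]), 4.3), (array([ 583.3, -355.7]), array([13.5, 60.3]), 4.5)]
[(array([ 343.1, -208.8]), array([57. , 25.4]), 74.7), (array([422.9,  42.7]), array([23. , 56.1]), 72.6), (array([ 510.6, -215.7]), array([24.2, 59.9]), 4.4), (array([ 590.8, -355.4]), array([21.4, 60.8]), 1.0), (array([ 640.1, -278.3]), array([22.8, 61.1]), 5.2)]
```

View pics/w1.png

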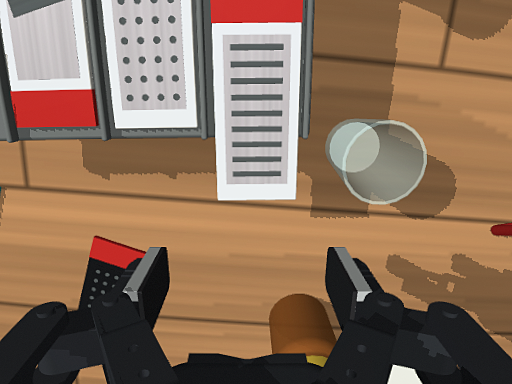

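The slit plate overhangs squarely: its front corners are at (218,198) and (297,199). The tumbler is at (380,160) and the jar below at (300,320), so I check their clearance to the fingers.

```bash
python3 - <<'E'
from h import *
im=cv2.imread("pics/w1.png"); p=par("wrist")
print("front",onz(p,[[218,199],[297,200]],95),"edge", onz(p,[[212,138],[306,137],[100,139]],100))
print("tumbler rim",onz(p,[[342,162],[427,160],[385,204]],85))
q=par("top"); print("jar cap",onz(q,[[618*.64,433*.64]],110),"tumb top",onz(q,[[629*.64,320*.64]],85))
E
```

```text
front [[ 453.47451091 -336.84769201   95.        ]
 [ 457.34011778 -396.36309639   95.        ]] edge [[ 499.74160849 -330.62685424  100.        ]
 [ 505.61620498 -396.05192771  100.        ]
 [ 493.26822169 -251.40173291  100.        ]]
tumbler rim [[ 487.147764   -428.81211047   85.        ]
 [ 494.22499799 -494.82684439   85.        ]
 [ 456.20514293 -468.98076991   85.        ]]
jar cap [[ 276.93419211 -433.38909387  110.        ]] tumb top [[ 490.15867621 -469.59406142   85.        ]]
```

{"name": "send_rows", "arguments": {
  "motion": [
    [[0.021, -0.0085, 0, 0, 0, 0, -0.8], [0.021, -0.0085, 0, 0, 0, 0, -0.8], [0, 0, -0.07, 0, 0, 0, -0.8], [0, 0, -0.08, 0, 0, 0, -0.8], [0, 0, -0.07, 0, 0, 0, -0.8], [0, 0, -0.04, 0, 0, 0, -0.8], [0, 0, -0.022, 0, 0, 0, -0.8], [0, 0, 0, 0, 0, 0, -0.8]]
  ]
}}

```text
clock: 5.17
ee_pos: [474.6, -363.6, 96.5]
eef_rot: [0.999, 0.04, -0.002, -0.002]
contact_force: [-0.2, 0.8, 0.1]
gripper_width: 0.903
grip_force: 0.0
```

```bash
python3 - <<'E'
from meas import *
im,p=shot("wrist","w2"); print(manip.read_state()["gripper_width"])
E
```

```text
0.906592367551824
```

View pics/w2.png

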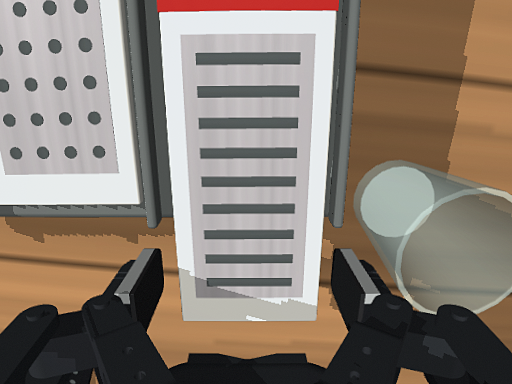

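The pads straddle the overhanging end with about 6–8 mm each side. The gripper sits slightly low, so I raise it 4 mm and close.

{"name": "send_rows", "arguments": {
  "motion": [
    [[0, 0, 0.011, 0, 0, 0, -0.8], [0, 0, 0, 0, 0, 0, -0.8], [0, 0, 0, 0, 0, 0, -0.2], [0, 0, 0, 0, 0, 0, 0.2], [0, 0, 0, 0, 0, 0, 0.4], [0, 0, 0, 0, 0, 0, 1], [0, 0, 0, 0, 0, 0, 1], [0, 0, 0, 0, 0, 0, 1]]
  ]
}}

```text
clock: 5.88
ee_pos: [475.8, -365.5, 107.5]
eef_rot: [0.999, 0.039, 0.002, 0.001]
contact_force: [-0.3, 1.2, 5.2]
gripper_width: 0.677
grip_force: 62.6
```

{"name": "send_rows", "arguments": {
  "motion": [
    [[0, 0, 0.01, 0, 0, 0, 1], [0, 0, 0.03, 0, 0, 0, 1], [0, 0, 0.04, 0, 0, 0, 1], [0, 0, 0.04, 0, 0, 0, 1], [0, 0, 0.04, 0, 0, 0, 1], [0, 0, 0.02, 0, 0, 0, 1], [0, 0, 0, 0, 0, 0, 1], [0, 0, 0, 0, 0, 0, 1]]
  ]
}}

```text
clock: 6.55
ee_pos: [474.8, -364.9, 177.3]
eef_rot: [0.999, 0.039, 0.0, 0.0]
contact_force: [0.9, -0.2, -2.0]
gripper_width: 0.67
grip_force: 64.1
```

```bash
python3 - <<'E'
from meas import *
im,p=shot("wrist","w3"); b,q=shot("top","t3"); print(tray(b,q)); print(red(b,q))
cv2.imwrite("pics/w3v.png",np.hstack([cv2.resize(im,(400,300)),cv2.resize(b,(400,300))]))
E
```

```text
(534.66943359375, 192.1082305908203, [173.74038696289062, 315.8037109375], np.float32(1.6446759))
[(array([ 343.6, -206.8]), array([52.7, 25.4]), 74.7), (array([422.9,  42.6]), array([23. , 56.1]), 72.4), (array([ 510.6, -215.7]), array([24.2, 59.9]), 4.4), (array([ 604.4, -372.9]), array([24.1, 64.1]), 5.8), (array([ 640.1, -278.3]), array([22.8, 61.1]), 5.2)]
```

View pics/w3v.png

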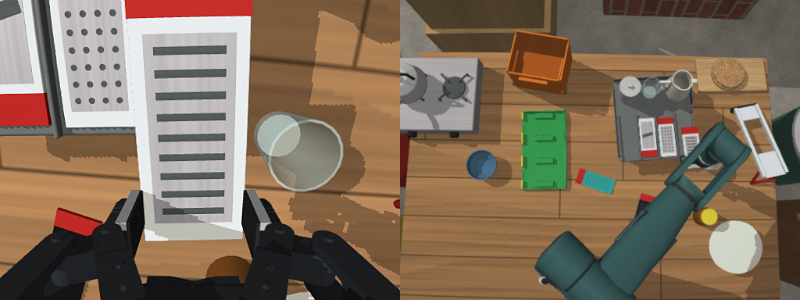

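```bash
cat > pz.py <<'E'
from meas import *
from scipy.optimize import brentq
def edges(im,row):
    g=cv2.cvtColor(im,cv2.COLOR_BGR2HSV)[row].astype(int)
    w=(g[:,1]<70)&(g[:,2]>140) | ((g[:,0]<7)|(g[:,0]>173))&(g[:,1]>150)&(g[:,2]>90)
    # longest white run flood around column 250 allowing slits
    c=np.where(w)[0]; return c
def zw(p,a,b,W=60): return brentq(lambda z:np.linalg.norm(np.subtract(*onz(p,[a,b],z)))-W,0,300)
E
python3 - <<'E'
from pz import *
im=cv2.imread("pics/w3.png");p=par("wrist")
hsv=cv2.cvtColor(im,cv2.COLOR_BGR2HSV)
for r in (10,35,80,200,300):
    m=((hsv[r,:,1]<60)&(hsv[r,:,2]>150)|(hsv[r,:,1]>180)&(hsv[r,:,2]>120)&((hsv[r,:,0]<6)|(hsv[r,:,0]>174))).astype(int)
    ed=np.flatnonzero(np.diff(m)); print(r,ed)
print("TCP",manip.read_state()["ee_pos"])
E
```

```text
10 [ 25  40  63 159 160 322]
35 [ 44  66 320]
80 [ 37  38  50  72 319]
200 [175 203 287 314 354 356 435 438]
300 [105 116 184 310]
TCP [ 474.30226543 -364.34179528  175.5186603 ]
```

```bash
python3 - <<'E'
from pz import *
p=par("wrist")
for r,a,b in((10,160.5,322.5),(35,162.5,320.5),(200,175.5,314.5),(300,184.5,310.5)):
    z=zw(p,(a,r),(b,r)); print(r,round(z,1),onz(p,[[(a+b)/2,r]],z).round(1))
print(onz(p,[[186,307],[311,305]],160))
E
```

```text
10 160.3 [[ 578.8 -354.8  160.3]]
35 159.2 [[ 570.4 -355.4  159.2]]
200 160.0 [[ 505.  -361.8  160. ]]
300 161.3 [[ 455.5 -366.8  161.3]]
[[ 448.11109578 -337.47279497  160.        ]
 [ 454.0437477  -397.72762743  160.        ]]
```

The wrist view shows the slit plate held level and clear of the shelf. The tray (top view) is unmoved. I carry the plate to slot 3, turning it +87°.

{"name": "send_rows", "arguments": {
  "motion": [
    [[0.0214, 0.0703, 0.045, 0, 0, 0.1613, 1], [0.0214, 0.0703, 0.045, 0, 0, 0.1613, 1], [0.0214, 0.0703, 0.045, 0, 0, 0.1613, 1], [0.0214, 0.0703, 0.045, 0, 0, 0.1613, 1], [0.0214, 0.0703, 0, 0, 0, 0.1613, 1], [0.0214, 0.0703, 0, 0, 0, 0.1613, 1], [0.0214, 0.0703, 0, 0, 0, 0.1613, 1], [0.0214, 0.0703, 0, 0, 0, 0.1613, 1]]
  ]
}}

```text
clock: 7.32
ee_pos: [543.1, -138.3, 247.5]
eef_rot: [0.929, 0.37, -0.001, -0.001]
contact_force: [0.2, -0.5, -1.1]
gripper_width: 0.676
grip_force: 64.3
```

{"name": "send_rows", "arguments": {
  "motion": [
    [[0.0214, 0.0703, 0, 0, 0, 0.1613, 1], [0.0214, 0.0703, 0, 0, 0, 0.1613, 1], [0.0214, 0.0703, 0, 0, 0, 0.1613, 1], [0.0214, 0.0703, 0, 0, 0, 0.1613, 1], [0.0214, 0.0703, 0, 0, 0, 0.1613, 1], [0.0214, 0.0703, 0, 0, 0, 0.1613, 1], [0.0214, 0.0703, 0, 0, 0, 0.1613, 1], [0.0214, 0.0703, 0, 0, 0, 0.1613, 1]]
  ]
}}

```text
clock: 7.98
ee_pos: [611.5, 86.5, 247.1]
eef_rot: [0.754, 0.657, -0.001, -0.001]
contact_force: [0.4, -0.3, -0.9]
gripper_width: 0.675
grip_force: 64.3
```

{"name": "send_rows", "arguments": {
  "motion": [
    [[0.0214, 0.0703, 0, 0, 0, 0.1613, 1], [0.0214, 0.0703, 0, 0, 0, 0.1613, 1], [0, 0, -0.03, 0, 0, 0, 1], [0, 0, -0.07, 0, 0, 0, 1], [0, 0, -0.07, 0, 0, 0, 1], [0, 0, -0.03, 0, 0, 0, 1], [0, 0, 0, 0, 0, 0, 1], [0, 0, 0, 0, 0, 0, 1]]
  ]
}}

```text
clock: 8.65
ee_pos: [628.3, 140.9, 167.6]
eef_rot: [0.697, 0.717, -0.001, -0.001]
contact_force: [-0.4, -0.1, -0.1]
gripper_width: 0.671
grip_force: 64.4
```

```bash
python3 - <<'E'
from pz import *
b,q=shot("top","t4"); im,p=shot("wrist","w4"); s=manip.read_state();print(s["ee_pos"],s["eef_rot"],s["gripper_width"])
print(tray(b,q))
cv2.imwrite("pics/w4v.png",np.hstack([cv2.resize(im,(400,300)),cv2.resize(b[80:280,100:367],(400,300))]))
E
```

```text
[629.89154847 141.15757791 170.95994422] [0.69746165 0.71662018 0.00130232 0.00102692] 0.6672518995374171
(602.7255249023438, 184.06857299804688, [51.60216522216797, 109.98220825195312], np.float32(-87.2847))
```

View pics/w4v.png

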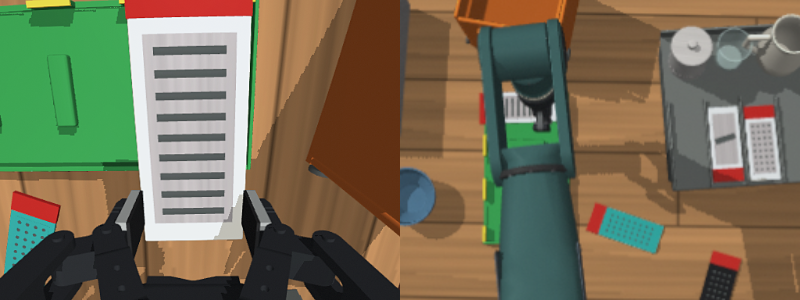

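```bash
python3 - <<'E'
from pz import *
im=cv2.imread("pics/w4.png"); p=par("wrist"); hsv=cv2.cvtColor(im,cv2.COLOR_BGR2HSV)
g=cv2.inRange(hsv,(45,110,40),(80,255,255))
for r in (15,60,120,160,190): 
    c=np.flatnonzero(g[r]); print(r,c.max(),onz(p,[[c.max(),r]],18).round(1))
for col in (40,100,150): 
    c=np.flatnonzero(g[:,col]); print(col,c.max(),onz(p,[[col,c.max()]],18).round(1),onz(p,[[col,c.max()]],0).round(1))
E
```

```text
15 330 [[689.4 273.3  18. ]]
60 328 [[690.7 241.1  18. ]]
120 325 [[692.5 195.   18. ]]
160 323 [[693.9 162.   18. ]]
190 321 [[694.7 135.6  18. ]]
40 218 [[444.2 102.5  18. ]] [[432.1  95.    0. ]]
100 218 [[500.1 104.3  18. ]] [[491.7  96.9   0. ]]
150 218 [[545.4 105.7  18. ]] [[540.   98.3   0. ]]
```

{"name": "send_rows", "arguments": {
  "motion": [
    [[0, 0, -0.05, 0, 0, 0, 1], [0, 0, -0.07, 0, 0, 0, 1], [0, 0, -0.07, 0, 0, 0, 1], [0, 0, -0.06, 0, 0, 0, 1], [0, 0, -0.05, 0, 0, 0, 1], [0, 0, -0.025, 0, 0, 0, 1], [0, 0, -0.01, 0, 0, 0, 1], [0, 0, 0, 0, 0, 0, 1]]
  ]
}}

```text
clock: 9.42
ee_pos: [629.5, 141.3, 35.6]
eef_rot: [0.697, 0.717, 0.0, 0.0]
contact_force: [0.3, -0.9, -0.0]
gripper_width: 0.671
grip_force: 64.4
```

{"name": "send_rows", "arguments": {
  "motion": [
    [[0, 0, -0.005, 0, 0, 0, 1], [0, 0, -0.005, 0, 0, 0, 1], [0, 0, 0, 0, 0, 0, 1]]
  ]
}}

```text
clock: 9.67
ee_pos: [629.8, 141.5, 32.4]
eef_rot: [0.697, 0.717, 0.001, 0.001]
contact_force: [0.3, 0.7, -1.1]
gripper_width: 0.674
grip_force: 64.4
```

{"name": "send_rows", "arguments": {
  "motion": [
    [[0, 0, -0.005, 0, 0, 0, 1], [0, 0, -0.005, 0, 0, 0, 1], [0, 0, 0, 0, 0, 0, 1]]
  ]
}}

```text
clock: 9.92
ee_pos: [628.7, 141.3, 26.7]
eef_rot: [0.697, 0.717, -0.0, -0.0]
contact_force: [-0.2, 0.5, -1.1]
gripper_width: 0.673
grip_force: 64.4
```

{"name": "send_rows", "arguments": {
  "motion": [
    [[0, 0, -0.004, 0, 0, 0, 1], [0, 0, 0, 0, 0, 0, 1]]
  ]
}}

```text
clock: 10.08
ee_pos: [628.7, 141.3, 25.0]
eef_rot: [0.697, 0.717, -0.0, -0.0]
contact_force: [0.4, -0.1, -1.0]
gripper_width: 0.674
grip_force: 64.4
```

{"name": "send_rows", "arguments": {
  "motion": [
    [[0, 0, -0.004, 0, 0, 0, 1], [0, 0, -0.004, 0, 0, 0, 1], [0, 0, 0, 0, 0, 0, 1]]
  ]
}}

```text
clock: 10.33
ee_pos: [629.1, 141.4, 22.2]
eef_rot: [0.697, 0.717, 0.0, 0.0]
contact_force: [-0.8, 0.1, -1.0]
gripper_width: 0.676
grip_force: 64.4
```

```bash
python3 - <<'E'
from pz import *
im,p=shot("wrist","w5"); print(manip.read_state()["ee_pos"])
E
```

```text
[629.09325462 141.36273387  22.22176997]
```

View pics/w5.png

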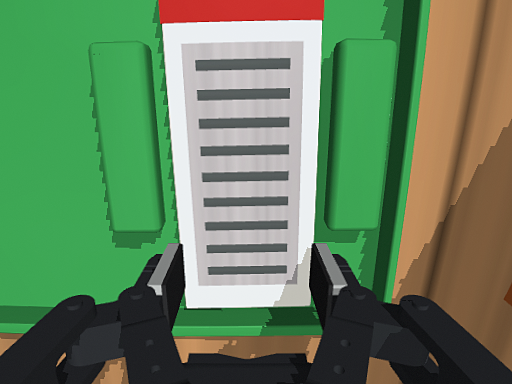

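```bash
python3 - <<'E'
from pz import *
p=par("wrist")
print(onz(p,[[137,231],[352,229],[120,42],[365,40]],16).round(1)); print(onz(p,[[250,307],[165,23],[322,20]],9).round(1))
for r,a,b in((30,164,322),(300,186.5,310.5)): print(zw(p,(a,r),(b,r)))
E
```

```text
[[582.9 159.7  16. ]
 [672.3 163.1  16. ]
 [581.5 232.6  16. ]
 [668.4 235.6  16. ]]
[[631.3 118.6   9. ]
 [596.2 240.2   9. ]
 [654.  242.8   9. ]]Traceback (most recent call last):
  File "<stdin>", line 4, in <module>
  File "pz.py", line 8, in zw
    def zw(p,a,b,W=60): return brentq(lambda z:np.linalg.norm(np.subtract(*onz(p,[a,b],z)))-W,0,300)
                               ~~~~~~^^^^^^^^^^^^^^^^^^^^^^^^^^^^^^^^^^^^^^^^^^^^^^^^^^^^^^^^^^^^^^^
    r = _zeros._brentq(f, a, b, xtol, rtol, maxiter, args, full_output, disp)
ValueError: f(a) and f(b) must have different signs
```

{"name": "send_rows", "arguments": {
  "motion": [
    [[0, 0.008, 0, 0, 0, 0, 1], [0, 0, -0.003, 0, 0, 0, 1], [0, 0, -0.003, 0, 0, 0, 1], [0, 0, 0, 0, 0, 0, 1]]
  ]
}}

```text
clock: 10.72
ee_pos: [629.5, 145.0, 22.0]
eef_rot: [0.697, 0.717, 0.001, 0.001]
contact_force: [-3.5, -0.0, 7.0]
gripper_width: 0.673
grip_force: 65.3
```

{"name": "send_rows", "arguments": {
  "motion": [
    [[0, 0, 0.003, 0, 0, 0, 0.2], [0, 0, 0, 0, 0, 0, -0.7], [0, 0, 0, 0, 0, 0, -0.7], [0, 0, 0, 0, 0, 0, -0.7], [0, 0, 0.02, 0, 0, 0, -0.7], [0, 0, 0.05, 0, 0, 0, -0.7], [0, 0, 0.08, 0, 0, 0, -0.7], [0, 0, 0.08, 0, 0, 0, -0.7]]
  ]
}}

```text
clock: 11.38
ee_pos: [627.9, 144.3, 112.6]
eef_rot: [0.697, 0.717, -0.001, -0.001]
contact_force: [1.4, -0.3, -0.5]
gripper_width: 0.85
grip_force: 0.0
```

{"name": "send_rows", "arguments": {
  "motion": [
    [[-0.02, -0.08, 0.08, 0, 0, -0.16, -0.7], [-0.02, -0.08, 0.08, 0, 0, -0.16, 0], [-0.02, -0.08, 0.08, 0, 0, -0.16, 1], [-0.02, -0.08, 0.08, 0, 0, -0.16, 1], [-0.02, -0.08, 0.04, 0, 0, -0.16, 1], [-0.02, -0.08, 0, 0, 0, -0.16, 1], [-0.02, -0.08, 0, 0, 0, -0.16, 1], [-0.02, -0.08, 0, 0, 0, -0.16, 1]]
  ]
}}

```text
clock: 12.05
ee_pos: [567.5, -101.0, 246.4]
eef_rot: [0.895, 0.446, 0.001, 0.001]
contact_force: [0.5, 0.3, -0.7]
gripper_width: -0.002
grip_force: 0.0
```

```bash
python3 - <<'E'
from pz import *
b,q=shot("top","t5"); s=manip.read_state();print(s["ee_pos"],s["eef_rot"])
print(tray(b,q)); print(red(b,q)); print(red(b,q,9,(300,800,150,350)))
cv2.imwrite("pics/t5v.png",cv2.resize(b[80:280,100:400],(600,400)))
E
```

```text
[ 565.97216349 -107.10513973  245.92257742] [ 0.89716511  0.44168377 -0.00161442  0.00275774]
(535.2078857421875, 192.9588623046875, [174.88421630859375, 314.306884765625], np.float32(1.4717962))
[(array([ 343.1, -208.8]), array([57. , 25.4]), 74.7), (array([422.9,  42.6]), array([23. , 56.1]), 72.4), (array([ 510.6, -214.9]), array([23.8, 58.5]), 4.9), (array([ 640.1, -278.3]), array([22.8, 61.1]), 5.2)]
[(array([624.9, 258. ]), array([55.6, 22.2]), 2.4)]
```

View pics/t5v.png

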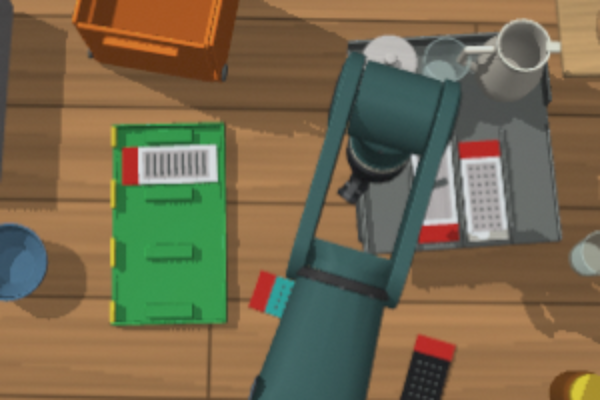

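The top view shows the slit plate flat in slot 3 with its red end at the yellow side. Next is the dotted plate.

{"name": "send_rows", "arguments": {
  "motion": [
    [[0.0064, -0.044, 0, 0, 0, -0.16, 1], [0.0064, -0.044, 0, 0, 0, -0.16, 1], [0.0064, -0.044, 0, 0, 0, -0.16, 1], [0.0064, -0.044, 0, 0, 0, -0.16, 1], [0.0064, -0.044, 0, 0, 0, -0.16, 1], [0.0064, -0.044, 0, 0, 0, -0.16, 1], [0.0064, -0.044, 0, 0, 0, -0.16, 1], [0.0064, -0.044, 0, 0, 0, -0.16, 1]]
  ]
}}

```text
clock: 12.77
ee_pos: [588.4, -241.0, 245.3]
eef_rot: [0.992, 0.127, 0.0, 0.0]
contact_force: [-0.1, 0.8, 0.3]
gripper_width: -0.001
grip_force: 0.0
```

{"name": "send_rows", "arguments": {
  "motion": [
    [[0.0064, -0.044, -0.02, 0, 0, -0.16, 1], [0.0064, -0.044, -0.04, 0, 0, -0.16, 1], [0, 0, -0.07, 0, 0, 0, 1], [0, 0, -0.07, 0, 0, 0, 1], [0, 0, -0.05, 0, 0, 0, 1], [0, 0, -0.03, 0, 0, 0, 1], [0, 0, 0, 0, 0, 0, 1], [0, 0, 0, 0, 0, 0, 1]]
  ]
}}

```text
clock: 13.43
ee_pos: [593.6, -275.3, 133.1]
eef_rot: [0.999, 0.045, -0.0, -0.0]
contact_force: [-0.3, -0.2, 0.7]
gripper_width: -0.0
grip_force: 0.0
```

{"name": "send_rows", "arguments": {
  "motion": [
    [[-0.005, -0.02, -0.01, 0, 0, -0.02, 1], [0, 0, -0.01, 0, 0, 0, 1], [0, 0, -0.01, 0, 0, 0, 1], [0, 0, -0.005, 0, 0, 0, 1], [0, 0, -0.003, 0, 0, 0, 1], [0, 0, 0, 0, 0, 0, 1], [0, 0, 0, 0, 0, 0, 1]]
  ]
}}

```text
clock: 14.02
ee_pos: [591.6, -283.4, 117.8]
eef_rot: [0.999, 0.04, 0.0, 0.0]
contact_force: [1.3, 0.3, -0.7]
gripper_width: 0.006
grip_force: 0.0
```

{"name": "send_rows", "arguments": {
  "motion": [
    [[0, 0, -0.004, 0, 0, 0, 1], [0, 0, -0.003, 0, 0, 0, 1], [-0.015, -0.0012, 0, 0, 0, 0, 1], [-0.015, -0.0012, 0, 0, 0, 0, 1], [-0.015, -0.0012, 0, 0, 0, 0, 1], [-0.015, -0.0012, 0, 0, 0, 0, 1], [-0.015, -0.0012, 0, 0, 0, 0, 1], [-0.015, -0.0012, 0, 0, 0, 0, 1]]
  ]
}}

```text
clock: 14.68
ee_pos: [556.4, -286.9, 117.1]
eef_rot: [0.999, 0.04, 0.002, 0.001]
contact_force: [1.0, 0.7, 5.1]
gripper_width: -0.003
grip_force: 2.8
```

{"name": "send_rows", "arguments": {
  "motion": [
    [[-0.015, -0.0012, 0, 0, 0, 0, 1], [-0.015, -0.0012, 0, 0, 0, 0, 1], [-0.01, -0.0008, 0, 0, 0, 0, 1], [0, 0, 0, 0, 0, 0, 1], [0, 0, 0.02, 0, 0, 0, 1], [0, 0, 0.05, 0, 0, 0, 1], [0, 0, 0.05, 0, 0, 0, 1]]
  ]
}}

```text
clock: 15.27
ee_pos: [538.2, -287.1, 161.9]
eef_rot: [0.999, 0.04, -0.002, -0.001]
contact_force: [0.6, -0.4, 0.3]
gripper_width: 0.002
grip_force: 0.0
```

{"name": "send_rows", "arguments": {
  "motion": [
    [[-0.03, 0, 0.05, 0, 0, 0, 0], [-0.06, 0, 0.05, 0, 0, 0, -0.8], [-0.06, 0, 0, 0, 0, 0, -0.8], [-0.06, 0, 0, 0, 0, 0, -0.8], [-0.02, 0, 0, 0, 0, 0, -0.8], [0, 0, 0, 0, 0, 0, -0.8], [0, 0, 0, 0, 0, 0, -0.8]]
  ]
}}

```text
clock: 15.85
ee_pos: [447.6, -287.6, 202.9]
eef_rot: [0.999, 0.04, 0.0, -0.0]
contact_force: [1.1, 0.0, 0.3]
gripper_width: 0.896
grip_force: 0.0
```

```bash
cat > lk.py <<'E'
import sys
from pz import *
n=sys.argv[1]
b,q=shot("top","t"+n); print(red(b,q)); print(tray(b,q)); im,p=shot("wrist","w"+n); s=manip.read_state(); print(s["ee_pos"],s["eef_rot"])
hsv=cv2.cvtColor(im,cv2.COLOR_BGR2HSV)
c=cv2.findContours(cv2.inRange(hsv,(0,0,150),(180,70,255))|cv2.inRange(hsv,(0,150,90),(6,255,255))|cv2.inRange(hsv,(174,150,90),(180,255,255)),0,2)[0]
for k in c:
    if cv2.contourArea(k)<3000: continue
    w=onz(p,k[:,0],95)[:,:2].astype(np.float32); r=cv2.minAreaRect(w); bp=cv2.boxPoints(r); print(np.round(r[1],1),r[2],bp[np.argsort(bp[:,0])][:2].round(1).tolist())
E
python3 lk.py 6
```

```text
[(array([422.9,  42.7]), array([23. , 56.1]), 72.6), (array([ 510.6, -215.7]), array([24.2, 59.9]), 4.4), (array([ 588.2, -283.2]), array([22.7, 61. ]), 5.1)]
(534.3896484375, 192.87518310546875, [174.76394653320312, 315.7908630371094], np.float32(1.4708631))
[ 448.22686534 -287.57380324  202.61444541] [ 9.99191648e-01  4.01995191e-02  1.93753426e-05 -2.22509273e-04]
[65.4 83.9] 8.989431381225586 [[447.5, -403.29998779296875], [460.6000061035156, -486.1000061035156]]
[128.6  60.3] 4.790798664093018 [[448.0, -263.8999938964844], [453.0, -324.1000061035156]]
[76.  60.7] 4.118621826171875 [[495.8999938964844, -186.1999969482422], [500.20001220703125, -246.6999969482422]]
```

{"name": "send_rows", "arguments": {
  "motion": [
    [[0.03, -0.0063, 0, 0, 0, 0, -0.8], [0.0235, -0.006, 0, 0, 0, 0, -0.8], [0, 0, -0.06, 0, 0, 0, -0.8], [0, 0, -0.08, 0, 0, 0, -0.8], [0, 0, -0.06, 0, 0, 0, -0.8], [0, 0, -0.03, 0, 0, 0, -0.8], [0, 0, -0.012, 0, 0, 0, -0.8], [0, 0, 0, 0, 0, 0, -0.8]]
  ]
}}

```text
clock: 16.62
ee_pos: [469.0, -292.2, 104.9]
eef_rot: [0.999, 0.04, -0.001, -0.001]
contact_force: [0.0, 0.3, -0.5]
gripper_width: 0.9
grip_force: 0.0
```

{"name": "send_rows", "arguments": {
  "motion": [
    [[0, 0, 0, 0, 0, 0, -0.8], [0, 0, 0, 0, 0, 0, -0.8]]
  ]
}}

```text
clock: 16.78
ee_pos: [470.2, -293.4, 108.3]
eef_rot: [0.999, 0.04, 0.001, 0.001]
contact_force: [0.3, 0.1, 0.8]
gripper_width: 0.901
grip_force: 0.0
```

{"name": "send_rows", "arguments": {
  "motion": [
    [[0, 0, -0.004, 0, 0, 0, -0.5], [0, 0, 0, 0, 0, 0, 0], [0, 0, 0, 0, 0, 0, 0.2], [0, 0, 0, 0, 0, 0, 0.4], [0, 0, 0, 0, 0, 0, 1], [0, 0, 0, 0, 0, 0, 1], [0, 0, 0, 0, 0, 0, 1]]
  ]
}}

```text
clock: 17.37
ee_pos: [469.8, -293.1, 106.4]
eef_rot: [0.999, 0.04, 0.001, 0.001]
contact_force: [-0.4, 0.6, 6.4]
gripper_width: 0.676
grip_force: 63.0
```

{"name": "send_rows", "arguments": {
  "motion": [
    [[0, 0, 0.01, 0, 0, 0, 1], [0, 0, 0.03, 0, 0, 0, 1], [0, 0, 0.06, 0, 0, 0, 1], [0, 0, 0.08, 0, 0, 0, 1], [0, 0, 0.08, 0, 0, 0, 1], [0, 0, 0.06, 0, 0, 0, 1], [0, 0, 0.03, 0, 0, 0, 1], [0, 0, 0, 0, 0, 0, 1]]
  ]
}}

```text
clock: 18.03
ee_pos: [469.9, -293.5, 248.7]
eef_rot: [0.999, 0.04, 0.003, 0.002]
contact_force: [-0.2, -1.0, -0.7]
gripper_width: 0.673
grip_force: 64.2
```

```bash
python3 lk.py 7
```

```text
[(array([422.9,  42.6]), array([23. , 56.1]), 72.4), (array([ 510.6, -215.7]), array([24.2, 59.9]), 4.4), (array([ 621.6, -315.4]), array([25.9, 66.9]), 5.8)]
(535.0538940429688, 192.95941162109375, [174.8731689453125, 314.0077209472656], np.float32(1.4755286))
[ 468.58401503 -292.36931147  243.59131042] [ 9.99200351e-01  3.99765134e-02 -6.05377398e-04 -4.12106933e-04]
[262.5 164. ] 5.511748313903809 [[341.20001220703125, -201.39999389648438], [357.0, -364.6000061035156]]
```

View pics/w7.png

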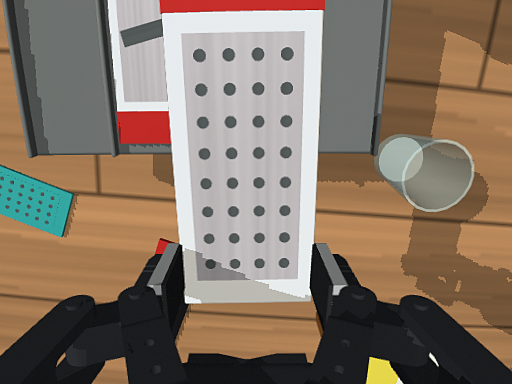

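The wrist view shows the dotted plate held level, its end at row 302. I carry it to slot 2.

{"name": "send_rows", "arguments": {
  "motion": [
    [[0.0093, 0.0602, 0, 0, 0, 0.161, 1], [0.0093, 0.0602, 0, 0, 0, 0.161, 1], [0.0093, 0.0602, 0, 0, 0, 0.161, 1], [0.0093, 0.0602, 0, 0, 0, 0.161, 1], [0.0093, 0.0602, 0, 0, 0, 0.161, 1], [0.0093, 0.0602, 0, 0, 0, 0.161, 1], [0.0093, 0.0602, 0, 0, 0, 0.161, 1], [0.0093, 0.0602, 0, 0, 0, 0.161, 1]]
  ]
}}

```text
clock: 18.8
ee_pos: [497.4, -98.4, 241.1]
eef_rot: [0.929, 0.37, -0.002, -0.002]
contact_force: [-0.1, -1.2, -1.0]
gripper_width: 0.673
grip_force: 64.2
```

{"name": "send_rows", "arguments": {
  "motion": [
    [[0.0093, 0.0602, 0, 0, 0, 0.161, 1], [0.0093, 0.0602, 0, 0, 0, 0.161, 1], [0.0093, 0.0602, 0, 0, 0, 0.161, 1], [0.0093, 0.0602, 0, 0, 0, 0.161, 1], [0.0093, 0.0602, 0, 0, 0, 0.161, 1], [0.0093, 0.0602, 0, 0, 0, 0.161, 1], [0.0093, 0.0602, 0, 0, 0, 0.161, 1], [0.0093, 0.0602, 0, 0, 0, 0.161, 1]]
  ]
}}

```text
clock: 19.47
ee_pos: [527.2, 93.8, 241.1]
eef_rot: [0.754, 0.657, -0.002, -0.002]
contact_force: [-0.3, 0.7, -1.5]
gripper_width: 0.674
grip_force: 64.2
```

{"name": "send_rows", "arguments": {
  "motion": [
    [[0.0093, 0.0602, 0, 0, 0, 0.161, 1], [0.0093, 0.0602, 0, 0, 0, 0.161, 1], [0, 0, -0.05, 0, 0, 0, 1], [0, 0, -0.08, 0, 0, 0, 1], [0, 0, -0.08, 0, 0, 0, 1], [0, 0, -0.07, 0, 0, 0, 1], [0, 0, -0.03, 0, 0, 0, 1], [0, 0, 0, 0, 0, 0, 1]]
  ]
}}

```text
clock: 20.13
ee_pos: [531.8, 140.2, 113.9]
eef_rot: [0.698, 0.716, -0.005, -0.004]
contact_force: [-0.6, 0.4, -0.9]
gripper_width: 0.675
grip_force: 64.3
```

```bash
python3 - <<'E'
from pz import *
im,p=shot("wrist","w8"); s=manip.read_state();print(s["ee_pos"],s["eef_rot"],s["gripper_width"])
E
```

```text
[533.85742994 140.46102043 117.30734536] [ 0.6976785   0.71640236 -0.00282863 -0.00209018] 0.6745110782935656
```

View pics/w8.png

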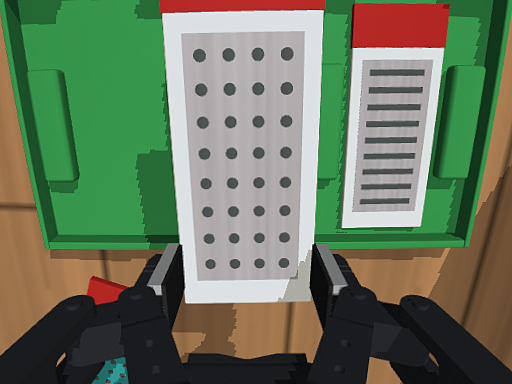

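The plate is above slot 2, parallel to the plate already placed in slot 3. Lowering.

{"name": "send_rows", "arguments": {
  "motion": [
    [[0, 0, -0.04, 0, 0, 0, 1], [0, 0, -0.06, 0, 0, 0, 1], [0, 0, -0.06, 0, 0, 0, 1], [0, 0, -0.04, 0, 0, 0, 1], [0, 0, -0.015, 0, 0, 0, 1], [0, 0, 0, 0, 0, 0, 1], [0, 0, 0, 0, 0, 0, 1], [0, 0, 0, 0, 0, 0, 1]]
  ]
}}

```text
clock: 20.85
ee_pos: [537.7, 141.1, 37.1]
eef_rot: [0.698, 0.716, 0.002, 0.001]
contact_force: [-0.1, 0.2, -1.3]
gripper_width: 0.676
grip_force: 64.3
```

```bash
python3 - <<'E'
from pz import *
im,p=shot("wrist","w9"); s=manip.read_state();print(s["ee_pos"],s["eef_rot"],s["gripper_width"])
hsv=cv2.cvtColor(im,cv2.COLOR_BGR2HSV)
for r in (80,130,180):
    print(r,hsv[r,60:440:6,2].tolist())
cv2.imwrite("pics/w9v.png",im)
E
```

```text
[537.55465423 141.08365531  36.93507443] [0.69767365 0.71641231 0.00175986 0.00133234] 0.6723261296617822
80 [149, 148, 148, 149, 149, 149, 149, 149, 135, 148, 150, 151, 151, 152, 153, 147, 99, 108, 231, 228, 227, 179, 178, 179, 173, 173, 183, 179, 179, 186, 179, 180, 179, 177, 177, 173, 177, 179, 181, 176, 175, 229, 229, 230, 58, 122, 151, 151, 151, 151, 151, 151, 149, 106, 91, 227, 226, 172, 172, 175, 167, 170, 177, 172]
130 [148, 148, 149, 150, 150, 149, 150, 149, 152, 137, 149, 150, 153, 152, 153, 152, 141, 83, 103, 227, 227, 223, 178, 175, 177, 173, 175, 179, 176, 182, 178, 178, 176, 172, 176, 173, 175, 176, 173, 174, 172, 228, 229, 253, 87, 145, 148, 149, 150, 149, 149, 149, 125, 88, 230, 227, 196, 175, 174, 167, 171, 177, 173, 179]
180 [150, 149, 149, 150, 150, 150, 150, 149, 149, 154, 138, 149, 151, 151, 151, 152, 152, 135, 78, 143, 227, 228, 177, 175, 78, 122, 173, 178, 72, 81, 178, 179, 184, 81, 158, 172, 174, 76, 81, 174, 176, 228, 228, 41, 116, 147, 149, 149, 148, 149, 149, 141, 107, 227, 226, 232, 174, 173, 168, 170, 174, 173, 181, 176]
```

View pics/w9v.png

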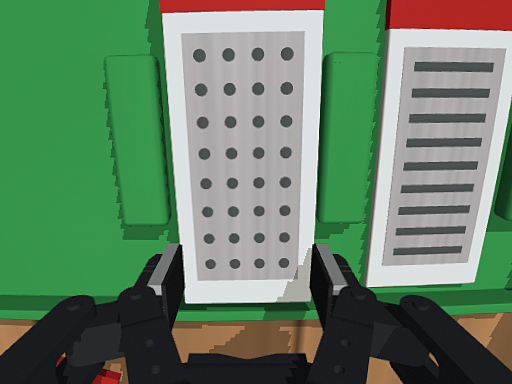

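The plate sits between the slot 2 dividers, about 1.5 mm too far right (right gap 3 px, left 10 px). I shift −x slightly.

```bash
python3 - <<'E'
from pz import *
p=par("wrist")
print(onz(p,[[147,223],[340,221],[132,56],[352,53]],16).round(1)); print(onz(p,[[250,302]],24).round(1),onz(p,[[250,302]],19).round(1))
E
```

```text
[[491.3 157.   16. ]
 [580.1 160.3  16. ]
 [489.4 228.9  16. ]
 [577.3 232.4  16. ]]
[[539.7 121.4  24. ]] [[539.9 117.8  19. ]]
```

{"name": "send_rows", "arguments": {
  "motion": [
    [[-0.004, 0, -0.01, 0, 0, 0, 1], [0, 0, -0.01, 0, 0, 0, 1], [0, 0, -0.005, 0, 0, 0, 1], [0, 0, 0, 0, 0, 0, 1], [0, 0, 0, 0, 0, 0, 1]]
  ]
}}

```text
clock: 21.32
ee_pos: [534.0, 140.8, 24.2]
eef_rot: [0.698, 0.716, -0.0, -0.0]
contact_force: [-0.5, 0.5, -0.8]
gripper_width: 0.673
grip_force: 64.3
```

{"name": "send_rows", "arguments": {
  "motion": [
    [[0, 0, -0.004, 0, 0, 0, 1], [0, 0, -0.003, 0, 0, 0, 1], [0, 0, 0, 0, 0, 0, 1], [0, 0, 0, 0, 0, 0, 1]]
  ]
}}

```text
clock: 21.65
ee_pos: [534.4, 140.9, 21.8]
eef_rot: [0.698, 0.716, 0.0, 0.0]
contact_force: [0.2, 0.2, -0.8]
gripper_width: 0.675
grip_force: 64.3
```

{"name": "send_rows", "arguments": {
  "motion": [
    [[0, 0, -0.002, 0, 0, 0, 1], [0, 0, 0, 0, 0, 0, 0.2], [0, 0, 0, 0, 0, 0, -0.7], [0, 0, 0, 0, 0, 0, -0.7], [0, 0, 0, 0, 0, 0, -0.7], [0, 0, 0.02, 0, 0, 0, -0.7], [0, 0, 0.05, 0, 0, 0, -0.7], [0, 0, 0.08, 0, 0, 0, -0.7]]
  ]
}}

```text
clock: 22.32
ee_pos: [531.6, 140.4, 78.2]
eef_rot: [0.698, 0.716, -0.003, -0.002]
contact_force: [-0.2, -0.4, 0.0]
gripper_width: 0.85
grip_force: 0.0
```

{"name": "send_rows", "arguments": {
  "motion": [
    [[0, 0, 0.08, 0, 0, 0, -0.7], [0, 0, 0.08, 0, 0, 0, 0], [0, 0, 0.08, 0, 0, 0, 1], [0, -0.04, 0.08, 0, 0, 0.16, 1], [0.01, -0.05, 0.06, 0, 0, 0.16, 1], [0.01, -0.05, 0.03, 0, 0, 0.16, 1], [0.01, -0.05, 0, 0, 0, 0.16, 1], [0.01, -0.05, 0, 0, 0, 0.16, 1]]
  ]
}}

```text
clock: 22.98
ee_pos: [551.0, 44.0, 247.7]
eef_rot: [0.532, 0.847, 0.001, 0.002]
contact_force: [-0.3, -0.4, 0.2]
gripper_width: -0.003
grip_force: 0.0
```

{"name": "send_rows", "arguments": {
  "motion": [
    [[0.01, -0.05, 0, 0, 0, 0.16, 1], [0.01, -0.05, 0, 0, 0, 0.16, 1], [0.01, -0.05, 0, 0, 0, 0.16, 1], [0.01, -0.05, 0, 0, 0, 0.16, 1], [0.01, -0.05, 0, 0, 0, 0.16, 1], [0.01, -0.05, 0, 0, 0, 0.16, 1], [0.01, -0.05, 0, 0, 0, 0.16, 1], [0.01, -0.05, 0, 0, 0, 0.16, 1]]
  ]
}}

```text
clock: 23.65
ee_pos: [582.3, -116.1, 245.6]
eef_rot: [0.224, 0.975, 0.0, 0.0]
contact_force: [0.1, -0.0, -0.6]
gripper_width: 0.001
grip_force: 0.0
```

{"name": "send_rows", "arguments": {
  "motion": [
    [[0, -0.05, 0, 0, 0, 0.16, 1], [0, -0.05, 0, 0, 0, 0.16, 1], [0, -0.05, 0, 0, 0, 0.16, 1], [0, -0.05, 0, 0, 0, 0.16, 1], [0, 0, 0, 0, 0, 0.16, 1], [0, 0, 0, 0, 0, 0.16, 1], [0, 0, 0, 0, 0, 0, 1], [0, 0, 0, 0, 0, 0, 1]]
  ]
}}

```text
clock: 24.32
ee_pos: [582.3, -195.2, 245.3]
eef_rot: [-0.023, 1.0, -0.0, 0.0]
contact_force: [-0.3, -0.5, -0.1]
gripper_width: -0.001
grip_force: 0.0
```

```bash
python3 - <<'E'
from pz import *
b,q=shot("top","t10"); s=manip.read_state();print(s["ee_pos"],s["eef_rot"],s["joint_pos"])
print(tray(b,q)); print(red(b,q)); print(red(b,q,9,(300,800,150,350)))
E
```

```text
[ 582.28880121 -195.02462436  245.29877156] [-2.28702785e-02  9.99738430e-01 -6.52564753e-06  1.47290806e-04] [-4.15542166e-01  2.31979149e-01  1.22143489e+00  1.14015158e-04
  1.68790636e+00 -2.03206970e+00]
(534.3239135742188, 192.67979431152344, [174.31167602539062, 315.4912414550781], np.float32(1.4829948))
[(array([ 339.5, -220.7]), array([31.5, 24.7]), 72.2), (array([422.9,  42.6]), array([23. , 56.1]), 72.4)]
[(array([530.6, 257.1]), array([57.4, 22. ]), 2.4), (array([624.9, 258. ]), array([55.6, 22.2]), 2.4)]
```

{"name": "send_rows", "arguments": {
  "motion": [
    [[0.0138, -0.0365, 0, 0, 0, 0.06, 1], [0, 0, -0.04, 0, 0, 0, 1], [0, 0, -0.07, 0, 0, 0, 1], [0, 0, -0.07, 0, 0, 0, 1], [0, 0, -0.06, 0, 0, 0, 1], [0, 0, -0.04, 0, 0, 0, 1], [0, 0, -0.01, 0, 0, 0, 1], [0, 0, 0, 0, 0, 0, 1]]
  ]
}}

```text
clock: 25.03
ee_pos: [587.0, -209.0, 127.3]
eef_rot: [-0.039, 0.999, 0.001, -0.002]
contact_force: [-0.0, 0.0, -0.2]
gripper_width: -0.001
grip_force: 0.0
```

```bash
python3 - <<'E'
from pz import *
b,q=shot("wrist","w10"); s=manip.read_state();print(s["ee_pos"],s["eef_rot"]); print(red(b,q))
E
```

```text
[ 587.91721709 -209.48671526  129.21656465] [-3.93326856e-02  9.99226164e-01  8.30440216e-05 -7.92935480e-05]
[(array([ 511., -215.]), array([25.7, 60.3]), 4.5)]
```

{"name": "send_rows", "arguments": {
  "motion": [
    [[0, 0, -0.01, 0, 0, 0, 1], [0, 0, -0.01, 0, 0, 0, 1], [0, 0, -0.007, 0, 0, 0, 1], [0, 0, -0.003, 0, 0, 0, 1], [0, 0, -0.003, 0, 0, 0, 1], [0, 0, 0, 0, 0, 0, 1], [0, 0, 0, 0, 0, 0, 1]]
  ]
}}

```text
clock: 25.67
ee_pos: [588.1, -209.9, 117.1]
eef_rot: [-0.039, 0.999, -0.0, 0.001]
contact_force: [-0.9, 0.0, 3.9]
gripper_width: 0.004
grip_force: 2.6
```

{"name": "send_rows", "arguments": {
  "motion": [
    [[0, 0, -0.003, 0, 0, 0, 1], [-0.015, -0.0012, 0, 0, 0, 0, 1], [-0.015, -0.0012, 0, 0, 0, 0, 1], [-0.015, -0.0012, 0, 0, 0, 0, 1], [-0.015, -0.0012, 0, 0, 0, 0, 1], [-0.015, -0.0012, 0, 0, 0, 0, 1], [-0.015, -0.0012, 0, 0, 0, 0, 1], [-0.015, -0.0012, 0, 0, 0, 0, 1]]
  ]
}}

```text
clock: 26.33
ee_pos: [547.7, -213.8, 117.1]
eef_rot: [-0.04, 0.999, -0.001, 0.003]
contact_force: [2.4, -0.4, 7.2]
gripper_width: 0.003
grip_force: 3.1
```

{"name": "send_rows", "arguments": {
  "motion": [
    [[-0.015, -0.0012, 0, 0, 0, 0, 1], [-0.015, -0.0012, 0, 0, 0, 0, 1], [0, 0, 0, 0, 0, 0, 1], [0, 0, 0, 0, 0, 0, 1], [0, 0, 0.02, 0, 0, 0, 1], [0, 0, 0.05, 0, 0, 0, 1], [0, 0, 0.05, 0, 0, 0, 1]]
  ]
}}

```text
clock: 26.92
ee_pos: [533.0, -213.6, 161.6]
eef_rot: [-0.039, 0.999, 0.001, -0.002]
contact_force: [-0.2, 0.3, -0.1]
gripper_width: -0.003
grip_force: 0.0
```

{"name": "send_rows", "arguments": {
  "motion": [
    [[-0.03, 0, 0.05, 0, 0, 0, 0], [-0.06, 0, 0.05, 0, 0, 0, -0.8], [-0.06, -0.01, 0, 0, 0, 0, -0.8], [-0.04, -0.01, 0, 0, 0, 0, -0.8], [0, 0, 0, 0, 0, 0, -0.8], [0, 0, 0, 0, 0, 0, -0.8], [0, 0, 0, 0, 0, 0, -0.8]]
  ]
}}

```text
clock: 27.5
ee_pos: [458.2, -221.9, 202.3]
eef_rot: [-0.039, 0.999, 0.0, 0.0]
contact_force: [-0.4, 0.1, 0.3]
gripper_width: 0.903
grip_force: 0.0
```

```bash
python3 lk.py 11; python3 -c "
from meas import *
print(red(cv2.imread('pics/w11.png'),par('wrist')))"
```

```text
[(array([422.9,  42.6]), array([23. , 56.1]), 72.4)]
(535.0625, 192.67990112304688, [174.34397888183594, 313.9976806640625], np.float32(1.469934))
[ 458.45789209 -221.85562434  202.14058684] [-3.97746082e-02  9.99208604e-01  3.51011319e-04 -1.52803369e-04]
[149.7  60.5] 4.547022819519043 [[441.1000061035156, -191.10000610351562], [445.8999938964844, -251.39999389648438]]
[(array([ 456.7, -220.1]), array([26.6, 60.5]), 4.6), (array([420.1, -34.5]), array([18.5, 34.3]), 71.5), (array([ 356.2, -223.7]), array([43.3, 19. ]), 74.4)]
```

{"name": "send_rows", "arguments": {
  "motion": [
    [[0.01, 0.005, 0, 0, 0, 0, -0.8], [0, 0, -0.06, 0, 0, 0, -0.8], [0, 0, -0.08, 0, 0, 0, -0.8], [0, 0, -0.06, 0, 0, 0, -0.8], [0, 0, -0.03, 0, 0, 0, -0.8], [0, 0, -0.01, 0, 0, 0, -0.8], [0, 0, 0, 0, 0, 0, -0.8], [0, 0, 0, 0, 0, 0, -0.8]]
  ]
}}

```text
clock: 28.27
ee_pos: [462.8, -220.5, 107.9]
eef_rot: [-0.04, 0.999, -0.001, 0.001]
contact_force: [-0.2, 0.8, 0.7]
gripper_width: 0.905
grip_force: 0.0
```

{"name": "send_rows", "arguments": {
  "motion": [
    [[0, 0, 0, 0, 0, 0, -0.8]]
  ]
}}

```text
clock: 28.35
ee_pos: [463.1, -220.8, 108.6]
eef_rot: [-0.04, 0.999, -0.001, 0.002]
contact_force: [0.2, -0.9, 0.7]
gripper_width: 0.9
grip_force: 0.0
```

{"name": "send_rows", "arguments": {
  "motion": [
    [[0, 0, -0.005, 0, 0, 0, -0.5], [0, 0, 0, 0, 0, 0, 0], [0, 0, 0, 0, 0, 0, 0.2], [0, 0, 0, 0, 0, 0, 0.4], [0, 0, 0, 0, 0, 0, 1], [0, 0, 0, 0, 0, 0, 1], [0, 0, 0, 0, 0, 0, 1]]
  ]
}}

```text
clock: 28.93
ee_pos: [462.7, -220.5, 106.2]
eef_rot: [-0.039, 0.999, -0.001, 0.001]
contact_force: [-0.6, 1.3, 6.7]
gripper_width: 0.673
grip_force: 63.0
```

{"name": "send_rows", "arguments": {
  "motion": [
    [[0, 0, 0.01, 0, 0, 0, 1], [0, 0, 0.03, 0, 0, 0, 1], [0, 0, 0.06, 0, 0, 0, 1], [0, 0, 0.08, 0, 0, 0, 1], [0, 0, 0.08, 0, 0, 0, 1], [0, 0, 0.06, 0, 0, 0, 1], [0, 0, 0.03, 0, 0, 0, 1], [0, 0, 0, 0, 0, 0, 1]]
  ]
}}

```text
clock: 29.6
ee_pos: [462.9, -220.8, 248.5]
eef_rot: [-0.039, 0.999, -0.002, 0.003]
contact_force: [0.9, 0.4, -0.5]
gripper_width: 0.674
grip_force: 64.2
```

```bash
python3 - <<'E'
from pz import *
b,q=shot("top","t12"); s=manip.read_state();print(s["ee_pos"],s["eef_rot"],s["gripper_width"])
print(tray(b,q)); print(red(b,q,9,(300,800,150,350)))
im,p=shot("wrist","w12"); cv2.imwrite("pics/w12v.png",np.hstack([cv2.resize(im,(400,300)),cv2.resize(b[80:280,100:367],(400,300))]))
E
```

```text
[ 462.12872029 -220.3136975   245.69772935] [-3.94527690e-02  9.99220772e-01 -6.48695562e-04  9.52180902e-04] 0.6746966520421395
(535.0598754882812, 192.71897888183594, [174.3870849609375, 314.0093994140625], np.float32(1.4764591))
[(array([530.6, 257.1]), array([57.4, 22. ]), 2.4), (array([624.9, 258. ]), array([55.6, 22.2]), 2.4)]
```

View pics/w12v.png

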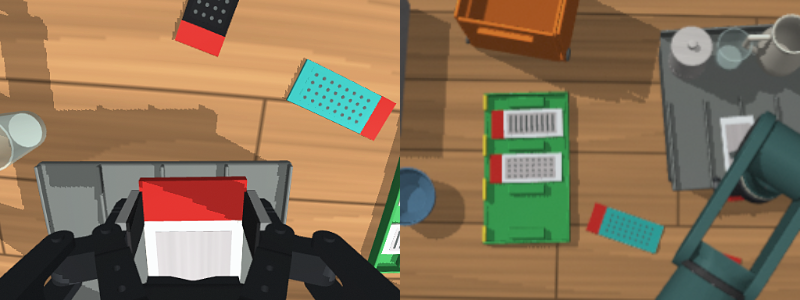

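The slicing plate is held with its red end at the gripper. Slots 3 and 2 look fine in the top view. I carry it to slot 1, turning −93°.

{"name": "send_rows", "arguments": {
  "motion": [
    [[-0.0027, 0.0584, 0, 0, 0, -0.155, 1], [-0.0027, 0.0584, 0, 0, 0, -0.155, 1], [-0.0027, 0.0584, 0, 0, 0, -0.155, 1], [-0.0027, 0.0584, 0, 0, 0, -0.155, 1], [-0.0027, 0.0584, 0, 0, 0, -0.155, 1], [-0.0027, 0.0584, 0, 0, 0, -0.155, 1], [-0.0027, 0.0584, 0, 0, 0, -0.155, 1], [-0.0027, 0.0584, 0, 0, 0, -0.155, 1]]
  ]
}}

```text
clock: 30.37
ee_pos: [451.6, -31.8, 241.3]
eef_rot: [0.283, 0.959, -0.0, -0.003]
contact_force: [0.6, -0.1, 0.4]
gripper_width: 0.676
grip_force: 64.2
```

{"name": "send_rows", "arguments": {
  "motion": [
    [[-0.0027, 0.0584, 0, 0, 0, -0.155, 1], [-0.0027, 0.0584, 0, 0, 0, -0.155, 1], [-0.0027, 0.0584, 0, 0, 0, -0.155, 1], [-0.0027, 0.0584, 0, 0, 0, -0.155, 1], [-0.0027, 0.0584, 0, 0, 0, -0.155, 1], [-0.0027, 0.0584, 0, 0, 0, -0.155, 1], [-0.0027, 0.0584, 0, 0, 0, -0.155, 1], [-0.0027, 0.0584, 0, 0, 0, -0.155, 1]]
  ]
}}

```text
clock: 31.03
ee_pos: [443.0, 154.6, 241.3]
eef_rot: [0.574, 0.819, -0.002, -0.002]
contact_force: [0.2, -0.4, 0.4]
gripper_width: 0.674
grip_force: 64.2
```

{"name": "send_rows", "arguments": {
  "motion": [
    [[-0.0027, 0.0584, 0, 0, 0, -0.155, 1], [-0.0027, 0.0584, 0, 0, 0, -0.155, 1], [-0.0027, 0.0584, 0, 0, 0, -0.155, 1], [-0.0027, 0.0584, 0, 0, 0, -0.155, 1], [0, 0, 0, 0, 0, 0, 1], [0, 0, 0, 0, 0, 0, 1], [0, 0, 0, 0, 0, 0, 1]]
  ]
}}

```text
clock: 31.62
ee_pos: [439.5, 246.5, 242.4]
eef_rot: [0.697, 0.717, -0.002, -0.001]
contact_force: [0.4, -1.0, -1.2]
gripper_width: 0.678
grip_force: 64.2
```

```bash
python3 - <<'E'
from pz import *
im,p=shot("wrist","w13"); s=manip.read_state();print(s["ee_pos"],s["eef_rot"],s["gripper_width"])
b,q=shot("top","t13"); print(tray(b,q)); print(red(b,q,9,(300,800,150,350)))
g=cv2.inRange(cv2.cvtColor(im,cv2.COLOR_BGR2HSV),(45,110,40),(80,255,255))
c=max(cv2.findContours(g,0,2)[0],key=cv2.contourArea)[:,0]; print(c.min(0),c.max(0)); h=cv2.approxPolyDP(cv2.convexHull(c[:,None]),4,True)[:,0]
for a,w in zip(h,onz(p,h,18)): print(a,w.round(1))
E
```

```text
[439.75222202 246.2193135  242.9365263 ] [ 6.97664537e-01  7.16422846e-01 -1.53856458e-03 -3.64686517e-04] 0.6793397215742808
(534.115234375, 192.67750549316406, [174.417724609375, 315.88470458984375], np.float32(1.4643432))
[(array([532.2, 257.2]), array([54.3, 22. ]), 2.4), (array([624.9, 258. ]), array([55.6, 22.2]), 2.4)]
[185 130] [482 280]
[482 133] [687.3 287.5  18. ]
[452 278] [692.9 111.9  18. ]
[358 280] [576.1 107.7  18. ]
[191 226] [377.7 172.6  18. ]
[187 132] [375.9 277.8  18. ]
```

{"name": "send_rows", "arguments": {
  "motion": [
    [[0, 0, -0.06, 0, 0, 0, 1], [0, 0, -0.09, 0, 0, 0, 1], [0, 0, -0.09, 0, 0, 0, 1], [0, 0, -0.09, 0, 0, 0, 1], [0, 0, -0.08, 0, 0, 0, 1], [0, 0, -0.06, 0, 0, 0, 1], [0, 0, -0.03, 0, 0, 0, 1], [0, 0, -0.01, 0, 0, 0, 1]]
  ]
}}

```text
clock: 32.38
ee_pos: [438.1, 245.2, 37.2]
eef_rot: [0.698, 0.716, -0.003, -0.001]
contact_force: [-1.1, 0.5, -1.0]
gripper_width: 0.672
grip_force: 64.2
```

{"name": "send_rows", "arguments": {
  "motion": [
    [[0, 0, 0, 0, 0, 0, 1], [0, 0, 0, 0, 0, 0, 1], [0, 0, 0, 0, 0, 0, 1]]
  ]
}}

```text
clock: 32.63
ee_pos: [441.5, 247.3, 42.4]
eef_rot: [0.698, 0.716, 0.002, 0.001]
contact_force: [-0.2, -0.6, 0.6]
gripper_width: 0.676
grip_force: 64.2
```

```bash
python3 - <<'E'
from pz import *
im,p=shot("wrist","w14"); s=manip.read_state();print(s["ee_pos"],s["eef_rot"],s["gripper_width"])
E
```

```text
[441.51542367 247.43927008  42.42741576] [0.69774759 0.71634136 0.00167276 0.00075293] 0.6737748574195569
```

View pics/w14.png

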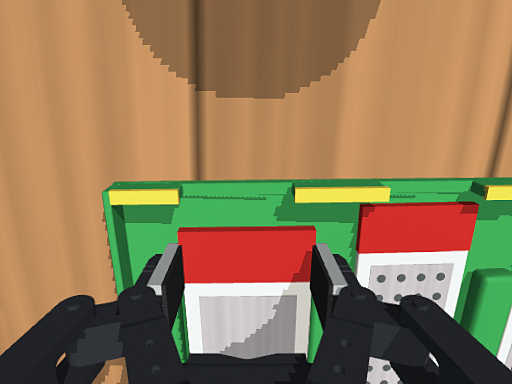

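The last view shows the slicing plate over slot 1 with its red end at the cut-out (cols 180–295). I check the lateral offset numerically.

```bash
python3 - <<'E'
from pz import *
p=par("wrist")
print("cut",onz(p,[[180,190],[294,188],[391,187]],18).round(1)); z=42.4-12; print("end",onz(p,[[179,229],[315,227]],z).round(1))
print("dotted end",onz(p,[[361,204],[477,203]],9).round(1))
E
```

```text
cut [[410.4 278.6  18. ]
 [462.2 280.9  18. ]
 [507.  282.5  18. ]]
end [[411.8 264.8  30.4]
 [470.6 267.2  30.4]]
dotted end [[497.5 270.9   9. ]
 [557.6 272.8   9. ]]
```

{"name": "send_rows", "arguments": {
  "motion": [
    [[-0.009, 0.004, 0, 0, 0, 0, 1], [0, 0, -0.015, 0, 0, 0, 1], [0, 0, -0.015, 0, 0, 0, 1], [0, 0, -0.008, 0, 0, 0, 1], [0, 0, -0.005, 0, 0, 0, 1], [0, 0, 0, 0, 0, 0, 1], [0, 0, 0, 0, 0, 0, 1]]
  ]
}}

```text
clock: 33.27
ee_pos: [436.4, 248.6, 23.0]
eef_rot: [0.698, 0.716, -0.0, -0.0]
contact_force: [0.1, -0.6, -0.5]
gripper_width: 0.675
grip_force: 64.2
```

```bash
python3 - <<'E'
from pz import *
im,p=shot("wrist","w15"); s=manip.read_state();print(s["ee_pos"],s["contact_force"])
hsv=cv2.cvtColor(im,cv2.COLOR_BGR2HSV)
r=cv2.inRange(hsv,(0,150,90),(6,255,255))|cv2.inRange(hsv,(174,150,90),(180,255,255)); y=cv2.inRange(hsv,(22,150,120),(34,255,255))
for n,m,z in(("red",r,11),("yel",y,18)):
  for c in cv2.findContours(m,0,2)[0]:
    if cv2.contourArea(c)<300: continue
    x,yy,w,h=cv2.boundingRect(c); print(n,(x,yy,w,h),onz(p,[[x,yy+2],[x+w,yy+2]],z).round(1).tolist())
E
```

```text
[436.65393114 248.71758941  23.29661499] [ 0.51709954 -0.63067975 -1.16928515]
red (177, 226, 139, 57) [[405.8, 266.3, 11.0], [465.9, 268.0, 11.0]]
red (382, 219, 130, 57) [[494.4, 271.9, 11.0], [554.5, 273.1, 11.0]]
yel (103, 205, 80, 19) [[377.5, 277.7, 18.0], [410.1, 278.7, 18.0]]
yel (313, 203, 109, 19) [[462.1, 280.9, 18.0], [506.8, 282.1, 18.0]]
```

{"name": "send_rows", "arguments": {
  "motion": [
    [[0, 0, -0.003, 0, 0, 0, 1], [0, 0, -0.003, 0, 0, 0, 1], [0, 0, 0, 0, 0, 0, 1], [0, 0, 0, 0, 0, 0, 1]]
  ]
}}

```text
clock: 33.65
ee_pos: [437.0, 248.9, 21.7]
eef_rot: [0.698, 0.716, 0.0, 0.0]
contact_force: [-0.8, -0.5, 2.9]
gripper_width: 0.678
grip_force: 66.3
```

Contact with the floor. I release and retreat.

{"name": "send_rows", "arguments": {
  "motion": [
    [[0, 0, 0, 0, 0, 0, 0.2], [0, 0, 0, 0, 0, 0, -0.7], [0, 0, 0, 0, 0, 0, -0.7], [0, 0, 0, 0, 0, 0, -0.7], [0, 0, 0.02, 0, 0, 0, -0.7], [0, 0, 0.05, 0, 0, 0, -0.7], [0, 0, 0.08, 0, 0, 0, -0.7], [0, 0, 0.09, 0, 0, 0, -0.7]]
  ]
}}

```text
clock: 34.32
ee_pos: [435.1, 248.1, 116.4]
eef_rot: [0.698, 0.716, -0.002, -0.001]
contact_force: [0.8, 0.1, 0.6]
gripper_width: 0.847
grip_force: 0.0
```

{"name": "send_rows", "arguments": {
  "motion": [
    [[0, 0, 0.09, 0, 0, 0, -0.7], [0, 0, 0.09, 0, 0, 0, -0.7], [0, -0.09, 0, 0, 0, 0, -0.7], [0, -0.09, 0, 0, 0, 0, -0.7], [0, -0.09, 0, 0, 0, 0, -0.7], [0, -0.09, 0, 0, 0, 0, -0.7], [0, -0.09, 0, 0, 0, 0, -0.7], [0, -0.09, 0, 0, 0, 0, -0.7]]
  ]
}}

```text
clock: 34.98
ee_pos: [436.2, 31.2, 189.7]
eef_rot: [0.697, 0.717, 0.0, 0.001]
contact_force: [0.5, 0.3, 0.1]
gripper_width: 0.847
grip_force: 0.0
```

{"name": "send_rows", "arguments": {
  "motion": [
    [[0, -0.09, 0, 0, 0, 0, -0.7], [0, -0.09, 0, 0, 0, 0, -0.7], [0, -0.09, 0, 0, 0, 0, -0.7], [0, 0, 0, 0, 0, 0, -0.7], [0, 0, 0, 0, 0, 0, -0.7]]
  ]
}}

```text
clock: 35.4
ee_pos: [436.4, -76.9, 189.4]
eef_rot: [0.699, 0.715, 0.0, 0.0]
contact_force: [-0.1, 0.3, 0.3]
gripper_width: 0.852
grip_force: 0.0
```

```bash
python3 - <<'E'
from pz import *
b,q=shot("top","t16"); print(tray(b,q)); print(red(b,q,9,(300,800,100,350)))
x,y,_,th=tray(b,q); R=Rn.from_euler("z",th,degrees=True).as_matrix()[:2,:2]
hsv=cv2.cvtColor(b,cv2.COLOR_BGR2HSV); m=cv2.inRange(hsv,(0,0,130),(180,60,255))
for c in cv2.findContours(m,0,2)[0]:
    if cv2.contourArea(c)<300: continue
    r=cv2.minAreaRect(onz(q,c[:,0],9)[:,:2].astype(np.float32))
    if 300<r[0][0]<720 and 80<r[0][1]<300: print("white",np.round(r[1],1),r[2],"tray frame",((np.array(r[0])-[x,y])@R).round(1))
im,p=shot("scene","s16")
E
```

```text
(534.3490600585938, 192.97430419921875, [174.92921447753906, 315.5714111328125], np.float32(1.477391))
[(array([436.8, 253.2]), array([56.4, 21.7]), 2.2), (array([530.6, 257.1]), array([57.4, 22. ]), 2.4), (array([624.9, 258. ]), array([55.6, 22.2]), 2.4)]
white [ 62.2 124.1] 1.505307674407959 tray frame [-93.8 -12.9]
white [ 60.1 122.9] 0.8272868394851685 tray frame [ -1.3 -10.6]
white [ 61.4 124.3] 0.8405179381370544 tray frame [ 94.6 -12.9]
```

```bash
python3 -c "
from cell import ticket
print(ticket.sign_off())"
```

```text
the job is handed in; nothing more can be done
None
```

The slit, dotted and slicing plates lie one to a compartment in tray slots 3, 2 and 1, blade face up with red ends at the thumb side (final top-view check: each within 3 mm of its slot's centre line), and the job is handed in; no verdict came back.

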